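# Push the stray culture plates onto their tape crosses

### The arm

A 6-joint arm with a two-finger parallel gripper is mounted at the origin on the work surface. World frame = base frame: x ahead of the robot, y to its left, z up, the work surface at z = 0. Lengths are in m, angles in rad, forces in N, time in s.
With the tool pointing down it reaches from about 0.3 to 0.825 m from the base axis. Payload 5.4 kg.
Tool frame: the origin (TCP) lies at the very end of the fingers, on their centre line; the grasp point (between the pads) lies 19 mm behind it; z points along the fingers, y is the line along which they close (so a half turn about z gives the same grasp; the last joint's range is limited). The gripper opens to 92 mm and grips with 3 to 60 N. Pads are 20 mm wide; open, the fingers measure 128 mm over their backs; the gripper's body (75 mm by 189 mm) begins 69 mm behind the grasp point.
Start: joints at [-1.359, 0.158, 1.597, -0, 1.386, -0.21], TCP at [0.235, -0.525, 0.215] pointing down, gripper open.
Joint ranges: [-2.91, 2.91], [-0.94, 2.29], [0.18, 2.7], [-1.29, 4.43], [0.17, 2.64], [-3, 3]. Speed limits (rad/s): [2.57, 2.57, 3.14, 3.14, 3.14, 3.14].

### API

Orientations are given as a rotation vector (axis times angle).
In Python, from workcell import bot gives the robot as it stands. Calls block until the motion is done:
- bot.goto(position, orientation): joint-space move of the TCP to a pose.
- bot.line_to(position, rot=None, max_speed=0.15): straight line of the TCP; rot=None keeps the orientation; max_speed is the mean speed in m/s.
- bot.set_joints(angles): joint-space move.
- bot.set_gripper(opening, newtons=None): opening from 0.0 (shut) to 1.0 (fully open); newtons is the grip in N (None keeps the last); returns when the fingers have stopped.
- bot.hold(seconds).
- bot.inverse_kinematics(position, orientation): joint angles nearest the present ones, or None.
- bot.read_camera(name): name is "side" or "top"; returns a dict with "pixels" (480x640x3 uint8, blue, green, red), "fx", "fy", "cx", "cy" (pixels), "R" (3x3) and "t" (3): a world point X has camera coordinates R X + t. Camera axes: x right, y down, z forward; pixel columns grow to the right and rows downward; lengths in m; the calibration is good to about 2 mm. A picture is of the moment at which its call begins. There is no depth.
A pose or a line that the arm cannot do raises bot.MotionError and nothing moves.
- bot.job_done(): hands the job in; it is judged then, once.
Readings, each from a call of its own:
- bot.current_clock(): time.
- bot.current_joints(): joint angles.
- bot.current_joint_vel(): joint speeds.
- bot.current_effort(): joint torques, N m.
- bot.current_ee_pos(): TCP position.
- bot.current_tool_rot(): TCP orientation.
- bot.current_contact_force(): force on the tool from outside, world axes, zero at the start.
- bot.current_ft_torque(): the same for the moment, N m.
- bot.current_opening(): opening from 0.0 (shut) to 1.0 (fully open).
- bot.current_grip_force(): force on a finger pad.
Only numpy, scipy, OpenCV 4.12 (cv2) and the standard library are available. Lean on these libraries where they do the work, as an engineer would, in place of code of your own. Each camera call takes 0.05 s, during which the arm holds its last target. There are 200 camera calls.

### The job

Two of the four closed culture plates in the viewing row lie off the row, towards the robot. With the fingertips, gently push each of them along the bench onto one of the two empty tape crosses (either plate on either cross), so that it sits centred over the crossing and all four plates stand in line. Never lift or tip a plate, and leave the two plates already in the row and the other things on the bench where they are.

Things in the scene. Friction and masses are not known exactly. Their poses are not given: they have to be found in the camera images.
- plate_a: closed round culture plate, 94 mm diameter, 15.5 mm high (lid skirt from 4 mm up to the top, 90 mm dish below it), clear plastic lid over straw-coloured agar, about 40 g (0.7 to 1.4 times that), slides flat on the steel bench; origin: centre of its underside, z up. One of the two strays, lying on the robot's side of the row
- plate_b: closed round culture plate, 94 mm diameter, 15.5 mm high (lid skirt from 4 mm up to the top, 90 mm dish below it), clear plastic lid over straw-coloured agar, about 40 g (0.7 to 1.4 times that), slides flat on the steel bench; origin: centre of its underside, z up. The other stray, on the robot's side of the row
- plate_c: closed round culture plate, 94 mm diameter, 15.5 mm high (lid skirt from 4 mm up to the top, 90 mm dish below it), clear plastic lid over straw-coloured agar, about 40 g (0.7 to 1.4 times that), slides flat on the steel bench; origin: centre of its underside, z up. Already in the row, on mark_c; leave it alone
- plate_d: closed round culture plate, 94 mm diameter, 15.5 mm high (lid skirt from 4 mm up to the top, 90 mm dish below it), clear plastic lid over straw-coloured agar, about 40 g (0.7 to 1.4 times that), slides flat on the steel bench; origin: centre of its underside, z up. Already in the row, on mark_d; leave it alone
- tape_line: strip of blue tape 18 mm wide and 500 mm long, paper thin, flat on the bench, on which the row of plates stands; origin: its middle; y runs along it, x away from the robot. The four places lie along it 115 mm apart, at y = -172.5, -57.5, 57.5 and 172.5 mm
- mark_a: cross strip of blue tape, 18 mm wide, 135 mm long, flat on the bench, crossing the long strip at right angles; where they cross is a plate's place. Origin: the centre of the crossing; x runs along this cross strip (away from the robot), y along the long strip. One of the two empty places (which of the four places varies)
- mark_b: cross strip of blue tape, 18 mm wide, 135 mm long, flat on the bench, crossing the long strip at right angles; where they cross is a plate's place. Origin: the centre of the crossing; x runs along this cross strip (away from the robot), y along the long strip. One of the two empty places (which of the four places varies)
- mark_c: cross strip of blue tape, 18 mm wide, 135 mm long, flat on the bench, crossing the long strip at right angles; where they cross is a plate's place. Origin: the centre of the crossing; x runs along this cross strip (away from the robot), y along the long strip. The place under plate_c
- mark_d: cross strip of blue tape, 18 mm wide, 135 mm long, flat on the bench, crossing the long strip at right angles; where they cross is a plate's place. Origin: the centre of the crossing; x runs along this cross strip (away from the robot), y along the long strip. The place under plate_d
- bottle: pump bottle of hand rub, 62 mm diameter, 176 mm high, on the robot's right of the work; origin: centre of its underside. Leave alone
- beaker: open glass beaker, 68 mm diameter, 92 mm high, on the robot's left of the work; origin: centre of its underside. Leave alone
- tape_roll: roll of blue tape lying flat, 92 mm outside, 78 mm inside, 19 mm high, on the robot's right of the work; origin: centre of its underside. Leave alone
- marker: marker pen lying down, 136 mm long, 13 mm thick, along its x axis, on the robot's left of the work; origin: middle of its underside. Leave alone
Things that resemble listed ones, but are neither listed nor needed, are in the scene too. Leave any purple look-alike of the plate_b alone. Leave any red look-alike of the plate_a alone.

How it is judged:
By the outcome, as a careful person would: the job done as asked, in the order asked, and still so for the second after the job is handed in, with the robot touching nothing.
It also fails if it takes over 69 s, if anything falls off the work surface, if the arm or the gripper's body presses on something with over 40 N, if the wrist force passes 120 N, or if a joint passes its speed limit or range.

## Working session

There is one attempt and no reset: what is moved stays moved. The work goes in short steps, each a Python script; the robot and the scene stay as the last script left them, time stands still between calls to the robot, and variables do not carry over. Pictures are saved under pics/ and viewed, at most 10 in all, crops included, and the job is handed in when it is done.

```bash
mkdir -p pics; python3 - <<'E'
from workcell import bot
import cv2
for n in("top","side"):
    c=bot.read_camera(n); cv2.imwrite(f"pics/{n}0.png",c["pixels"]); print(n,c["fx"],c["fy"],c["cx"],c["cy"],c["R"],c["t"])
print(bot.current_clock(),bot.current_tool_rot())
E
```

```text
top 475.42863587243545 475.42863587243545 313.7870692417415 242.87681051653806 [[ 0.02541977 -0.99949357 -0.01914257]
 [-0.98955926 -0.02244043 -0.1423689 ]
 [ 0.14186723  0.02256169 -0.98962855]] [0.0135675  0.48541476 0.98158627]
side 504.2583222285931 504.2583222285931 328.2963728635485 243.777028990652 [[-0.74892024 -0.66232301 -0.02113536]
 [-0.43756771  0.51822781 -0.73482953]
 [ 0.49764743 -0.54108056 -0.67792246]] [0.37322082 0.22844639 0.97790602]
0.1 [-3.07037845e+00 -6.57291490e-01 -3.30934306e-06]
```

View pics/top0.png

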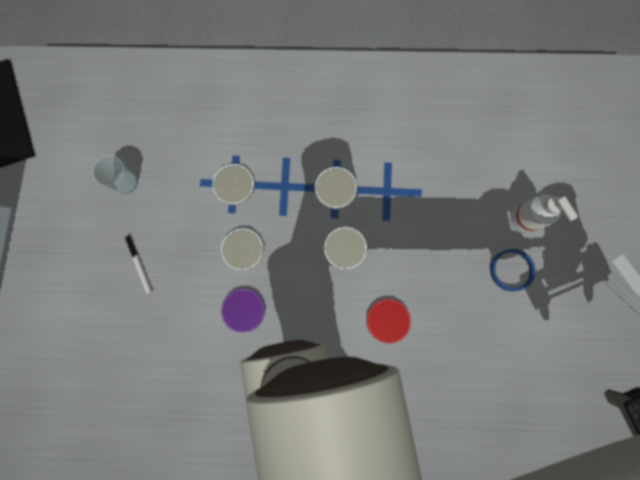

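View pics/side0.png

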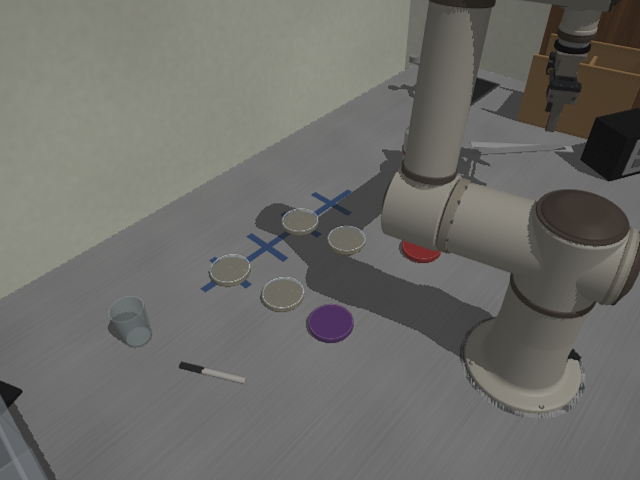

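Top view: the straw-coloured strays are at (242,249) and (345,248). The row plates are at (233,184) and (336,187), and the empty crosses at (285,187) and (388,191). The purple (243,310) and red (388,320) look-alikes stay put. I'll measure now and confirm in one crop.

```bash
cat > h.py <<'E'
from workcell import bot
import numpy as np, cv2
from scipy.spatial.transform import Rotation as Ro
def cast(c,uv,z):
    uv=np.atleast_2d(uv).astype(float); R,t=c["R"],c["t"]
    d=np.c_[(uv[:,0]-c["cx"])/c["fx"],(uv[:,1]-c["cy"])/c["fy"],np.ones(len(uv))]@R
    o=-R.T@t; return (o+d*((z-o[2])/d[:,2])[:,None])[:,:2]
def plates(c):
    """world centres of straw plates: circle fit to hull of the colour blob"""
    p=cv2.GaussianBlur(c["pixels"],(3,3),0).astype(int)
    m=((p[...,2]-p[...,0]>8)&(p[...,1]-p[...,0]>4)&(abs(p[...,2]-p[...,1])<25)).astype(np.uint8)
    m=cv2.morphologyEx(m,cv2.MORPH_OPEN,np.ones((3,3)))
    out=[]
    for k in cv2.findContours(m,cv2.RETR_EXTERNAL,cv2.CHAIN_APPROX_NONE)[0]:
        if 500<cv2.contourArea(k)<3000:
            h=cv2.convexHull(k)
            (u,v),ax,_=cv2.fitEllipse(k)
            w=cast(c,(u,v),.012)[0]
            if .3<w[0]<.75 and abs(w[1])<.35: out.append((*w,u,v,*ax))
    return np.array(out)
def marks(c):
    hsv=cv2.cvtColor(c["pixels"],cv2.COLOR_BGR2HSV)
    m=cv2.inRange(hsv,(100,110,30),(122,255,255)); v,u=np.nonzero(m)
    P=cast(c,np.c_[u,v],0); P=P[(P[:,0]>.45)&(P[:,0]<.75)&(P[:,1]>-.29)&(P[:,1]<.33)]
    Q=P
    for tol in (.04,.014,.012,.012):
        vx,vy,x0,y0=cv2.fitLine(Q.astype(np.float32),cv2.DIST_HUBER,0,.01,.01).ravel()
        e=np.array([vx,vy]); e*=np.sign(e[1]); n=np.array([e[1],-e[0]]); o=np.array([x0,y0]); d=(P-o)@n; Q=P[abs(d)<tol]
    s=(P-o)@e; r=[]
    sc=np.sort(s[abs(d)>.016]); 
    for g in np.split(sc,np.nonzero(np.diff(sc)>.03)[0]+1):
        if len(g)>8:
            r.append((*(o+e*(g.min()+g.max())/2),*(o+e*g.mean()),len(g)))
    return np.array(r),e,o
E
python3 - <<'E'
from h import *
np.set_printoptions(precision=4,suppress=True)
c=bot.read_camera("top"); print(plates(c)); r,e,o=marks(c); print(r,e,np.diff(r[:,3]))
s=bot.read_camera("side"); print("side",plates(s)); 
try: print(marks(s)[0])
except Exception as x: print(x)
for n,uv in dict(beaker=(125,182),bottle=(525,218),roll=(512,270),mk=(140,265),purple=(243,310),red=(388,320)).items(): print(n,cast(c,uv,.01))
cv2.imwrite("pics/crop.png",cv2.resize(c["pixels"][140:350,190:430],None,fx=2.8,fy=2.8,interpolation=cv2.INTER_CUBIC))
E
```

```text
[[  0.4716   0.1825 242.0059 248.8069  36.4162  37.2972]
 [  0.4791  -0.0423 344.8735 247.7131  36.6325  37.5422]
 [  0.6139  -0.0194 335.5417 187.3808  35.4069  36.4192]
 [  0.6171   0.21   232.8094 183.9309  34.6324  36.1413]]
[[  0.611   -0.1342   0.611   -0.1343 281.    ]
 [  0.6143  -0.0191   0.6143  -0.0194  79.    ]
 [  0.6176   0.0959   0.6176   0.0961 263.    ]
 [  0.6209   0.2109   0.6209   0.2109  78.    ]] [0.0288 0.9996] [0.1149 0.1155 0.1148]
side [[  0.4703   0.1823 282.6757 293.1865  24.804   37.1529]
 [  0.6168   0.2097 229.5164 269.1052  21.5418  34.7104]
 [  0.4776  -0.0427 346.1703 239.0715  19.5763  32.9249]]
[[  0.6108  -0.1357   0.6108  -0.1356  60.    ]
 [  0.6174   0.094    0.6174   0.0941 173.    ]
 [  0.6207   0.2089   0.6207   0.209   51.    ]]
beaker [[0.6172 0.454 ]]
bottle [[ 0.554 -0.435]]
roll [[ 0.4391 -0.403 ]]
mk [[0.4309 0.4054]]
purple [[0.3391 0.1745]]
red [[ 0.3258 -0.1368]]
```

View pics/crop.png

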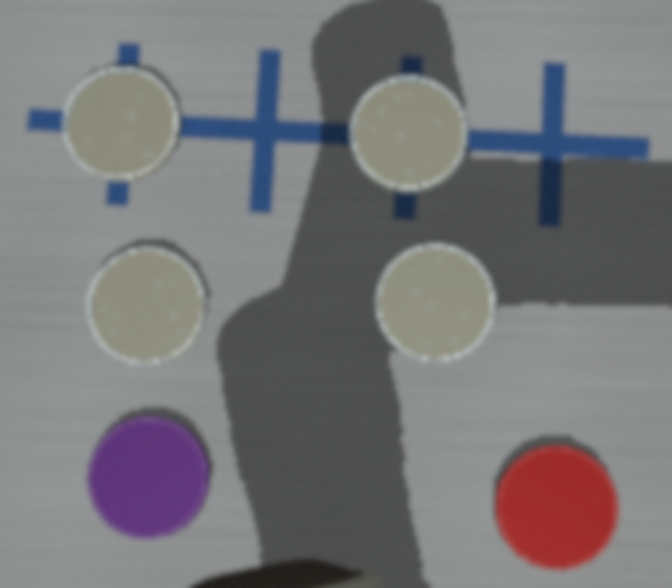

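```bash
cat >> h.py <<'E'
D=.010+np.sqrt(.047**2-.030**2)
def rot(h):
    c=[]
    for s in(1,-1):
        x=np.array([h[0],h[1],0])*s; z=np.array([0,0,-1.]); c.append(Ro.from_matrix(np.c_[x,np.cross(z,x),z]).as_rotvec())
    return c
def push(p,q,h=None,D=D,zt=.13,v=.05,gap=.025):
    p,q=np.array(p),np.array(q); h=(q-p)/np.linalg.norm(q-p) if h is None else np.array(h)/np.linalg.norm(h)
    a=p-h*(D+gap); b=q-h*D; j0=bot.current_joints(); best=[]
    for r in rot(h):
        j=bot.inverse_kinematics([*a,zt],r)
        if j is not None: best.append((np.abs(np.array(j)-j0).max(),tuple(r)))
    r=np.array(min(best)[1])
    bot.goto([*a,zt],r); bot.line_to([*a,.007],max_speed=.12)
    bot.line_to([*b,.007],max_speed=v); f=bot.current_contact_force(); bot.hold(.2)
    bot.line_to([*(b-h*.02),.007],max_speed=.08); bot.line_to([*(b-h*.02),.1],max_speed=.2)
    print("push",b.round(4),bot.current_ee_pos(),f,bot.current_clock())
E
python3 - <<'E'
from h import *
np.set_printoptions(precision=4,suppress=True)
bot.set_gripper(60/92)
push((.479,-.0423),(.486,-.131),zt=.22)
c=bot.read_camera("top"); print(plates(c)); cv2.imwrite("pics/a.png",c["pixels"]); print(plates(bot.read_camera("side")))
E
```

```text
push [ 0.4824 -0.085 ] [ 0.4803 -0.065   0.0992] [-0.4362  0.5399 -0.6461] 8.5667
[[  0.4716   0.1826 241.978  248.781   36.3234  37.2913]
 [  0.6171   0.2101 232.7922 183.9348  34.2274  36.174 ]]
[[  0.4702   0.1823 282.7289 293.2196  24.9447  37.4016]
 [  0.6163   0.2097 229.6665 269.2096  21.8271  35.3617]
 [  0.479   -0.1223 365.9932 222.6791  22.0776  31.2225]
 [  0.607   -0.0144 299.9088 222.7153  23.2447  29.5639]]
```

View pics/a.png

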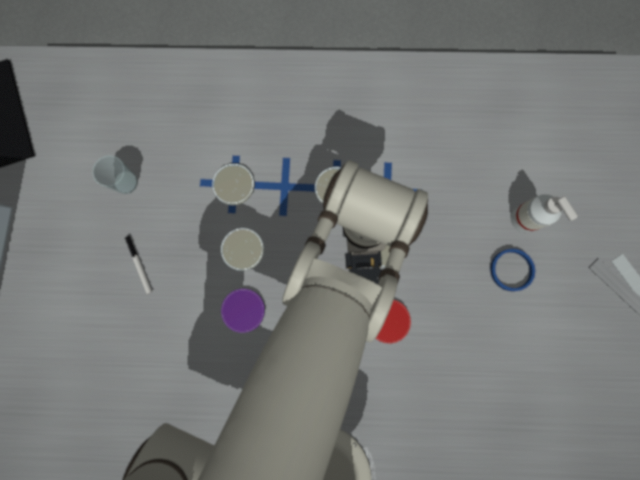

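The arm hides stray 1 in the top view and everything else is unmoved. Next is the other stray's lateral push, then another look.

```bash
python3 - <<'E'
from h import *
np.set_printoptions(precision=4,suppress=True)
bot.line_to([.48,-.065,.13],max_speed=.2)
push((.4716,.1826),(.4927,.0996))
bot.goto([.42,.33,.15],bot.current_tool_rot())
c=bot.read_camera("top"); print(plates(c),bot.current_clock()); cv2.imwrite("pics/b.png",c["pixels"])
E
```

```text
push [0.4813 0.1444] [0.4758 0.1635 0.0992] [ 0.4108 -0.1383 -0.1511] 14.9333
[[  0.4859  -0.1284 384.4869 245.5184  36.6122  37.7518]
 [  0.4928   0.1024 278.8723 240.0424  36.299   37.2693]
 [  0.6139  -0.0192 335.451  187.3395  35.5101  36.2436]
 [  0.6172   0.21   232.8011 183.8929  34.3468  36.4532]] 15.7417
```

View pics/b.png

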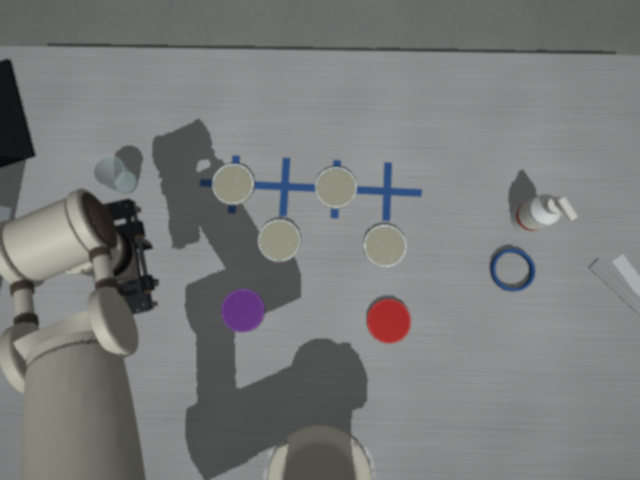

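Both strays are now in their lanes at (385,245) and (279,240). I'll double-check the line fit locally at the crossings, then push forward, stopping 3 mm short first.

```bash
python3 - <<'E'
from h import *
np.set_printoptions(precision=4,suppress=True)
c=bot.read_camera("top"); r,e,o=marks(c); print(r[:,2:],e)
hsv=cv2.cvtColor(c["pixels"],cv2.COLOR_BGR2HSV); v,u=np.nonzero(cv2.inRange(hsv,(100,110,30),(122,255,255))); P=cast(c,np.c_[u,v],0); n=np.array([e[1],-e[0]])
for m in (r[0,2:4],r[2,2:4]):
    q=P-m; s=q@e; d=q@n
    for lo,hi in((-.055,-.012),(.012,.055)): k=(s>lo)&(s<hi)&(abs(d)<.014); print("line",d[k].mean(),k.sum())
    for lo,hi in((-.066,-.015),(.015,.066)): k=(d>lo)&(d<hi)&(abs(s)<.02); print("cross",s[k].mean(),d[k].min(),d[k].max())
M=[np.array([.611,-.1343]),np.array([.6176,.096])]
for p,m in zip([(.4928,.1024),(.4859,-.1284)],M[::-1]):
    h=m-p; h/=np.linalg.norm(h); push(p,m-.003*h,D=.0435,h=h)
bot.goto([.42,.33,.15],bot.current_tool_rot())
for k in("top","side"):
    c=bot.read_camera(k); print(plates(c)[:,:4],bot.current_clock()); cv2.imwrite(f"pics/c{k}.png",c["pixels"])
E
```

```text
[[  0.6112  -0.1343 278.    ]
 [  0.6144  -0.0192  81.    ]
 [  0.6177   0.0961 262.    ]
 [  0.6209   0.2108  79.    ]] [0.028  0.9996]
line 9.692739270428764e-05 114
line -1.401886547532915e-05 112
cross 4.939214233471223e-05 -0.06429458553332096 -0.015983088280683958
cross 7.746973971053305e-07 0.015659696738129395 0.06499628659807716
line 0.00011884299436855566 113
line -3.019732528210981e-05 114
cross -7.479797221632304e-05 -0.06445060916303424 -0.0157485098865166
cross 1.2476760958817896e-05 0.01618826375557019 0.06570801709596934
push [0.5712 0.0984] [0.5508 0.0994 0.0993] [-0.7403  0.9764  0.3526] 22.5417
push [ 0.5646 -0.1321] [ 0.5442 -0.1309  0.0992] [-0.2854  0.4854 -0.3129] 29.05
[[  0.6099  -0.1314 386.0741 190.108 ]
 [  0.6139  -0.0193 335.4832 187.3736]
 [  0.6169   0.0985 282.6429 185.0136]
 [  0.6171   0.2101 232.7802 183.9389]] 30.85
[[  0.607   -0.0143 299.8681 222.7467]] 30.9
```

View pics/ctop.png

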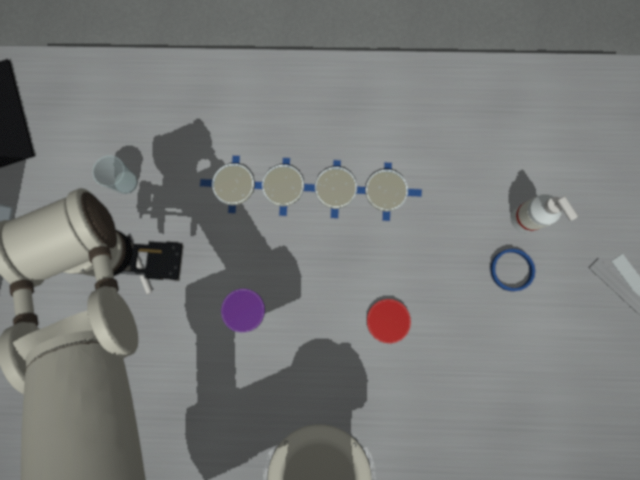

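The plates are within about 1 mm in x but roughly 2.5 mm off in +y, a constant offset between arm and camera. I'll fix this with a wider cradle (84 mm), entering from behind and nudging sideways.

```bash
sed -i 's/(u,v),.012)/(u,v),.0097)/' h.py; python3 - <<'E'
from h import *
np.set_printoptions(precision=4,suppress=True)
bias=np.array([0,.0026]); n=np.array([.9996,-.028]); h=.042; D=.010+np.sqrt(.047**2-h**2)
P=plates(bot.read_camera("top"))[:,:2]; print(P)
bot.set_gripper(2*h/.092); print(bot.current_opening()*92)
for m in (np.array([.6177,.0961]),np.array([.6112,-.1343])):
    p=P[np.argmin(np.linalg.norm(P-m,axis=1))]
    r=min(rot(n),key=lambda r:np.abs(np.array(bot.inverse_kinematics([.53,m[1],.1],r))-bot.current_joints()).max())
    a=p-n*(D+.035)-bias; b=p-n*(D+.003)-bias; f=m-n*D-bias
    bot.goto([*a,.1],r); bot.line_to([*a,.007],max_speed=.12)
    bot.line_to([*b,.007],max_speed=.04); bot.line_to([*f,.007],max_speed=.015); F=bot.current_contact_force(); bot.hold(.1)
    # recentre-free exit straight back
    bot.line_to([*(f-n*.035),.007],max_speed=.05); bot.line_to([*(f-n*.035),.1],max_speed=.2)
    print(F,bot.current_clock())
bot.goto([.42,.33,.15],bot.current_tool_rot())
c=bot.read_camera("top"); print(plates(c)[:,:4],marks(c)[0][:,:2],bot.current_clock()); cv2.imwrite("pics/d.png",cv2.resize(c["pixels"][120:290,180:460],None,fx=2.8,fy=2.8,interpolation=cv2.INTER_CUBIC))
E
```

```text
[[ 0.6105 -0.1317]
 [ 0.6145 -0.0193]
 [ 0.6173  0.0987]
 [ 0.6178  0.2104]]
83.86303828993229
[-0.4488  0.2734  0.1108] 36.4083
[ 0.0012 -0.3203  0.2132] 41.2083
[[  0.6126  -0.1343 387.2438 189.2156]
 [  0.6146  -0.0193 335.4864 187.3379]
 [  0.6193   0.0963 283.753  184.2711]
 [  0.6177   0.2106 232.7667 183.9229]] [[ 0.6111 -0.1344]
 [ 0.6143 -0.0191]
 [ 0.6176  0.0964]
 [ 0.6208  0.2108]] 43.025
```

View pics/d.png

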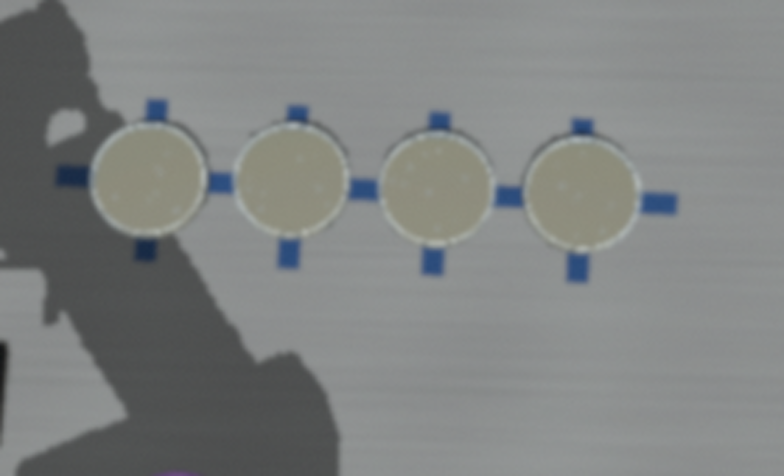

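The plates sit 1.5 mm or less off-centre, with y exact, both neighbours unmoved and the arm clear. I'm handing the job in.

```bash
python3 -c "
from workcell import bot
print(bot.job_done())"
```

```text
the job is handed in; nothing more can be done
None
```

I pushed both stray plates onto the empty crosses and handed the job in at about 43 s; by camera each sits within about 2 mm of its crossing, and the two plates already in the row did not move.

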